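Sort the loose fittings into the sample trays

TASK

Sort the five loose fittings lying about on the welding table - two hex nuts, two round rings (one low, one tall) and one ear plate - into the three parts trays, each into the tray whose sample on the back ledge shows its kind. Leave every piece the way up it is now, resting flat on the floor of its tray, wholly inside the walls and none on top of another.

Things in the scene. Friction and masses are not known exactly. Their poses are not given: they have to be found in the camera images.
- nut_a_centre (a point): Loose plain grey steel hex nut, lying flat: 12 mm thick, 22 mm across flats (its own x), 26 mm across corners (its own y), 25 g. Origin at its centre, half-way up; z is up.
- nut_b_centre (a point): A second loose hex nut, the same as the other: 12 mm thick, 22 mm along its own x, 26 mm along its own y, 25 g. Origin at its centre, half-way up; z is up.
- ring_low_centre (a point): Loose low round turned steel ring with a bore, bright, 42 mm in diameter, 16 mm high, 0.12 kg, lying flat. Origin at its centre, half-way up; z is up.
- ring_tall_centre (a point): Loose tall round turned ring (a bush) with a bore, brown rusty steel, 53 mm in diameter, 48 mm high, 0.28 kg, standing on end. Origin at its centre, half-way up; z is up.
- plate_centre (a point): Loose flat ear plate, brown rusty steel, 8 mm thick, lying flat, 0.14 kg. 50 mm along own x, 55 mm along own y: straight back edge at x = -25 mm (43 mm long), slanting sides to a parallel blunt nose at x = +25 mm (18 mm long). Best gripped across own x, at y = 0. Origin at its centre, half-way up; z is up.
- tray_nuts: Bare steel tray fixed to the table; the three differ only in their samples. Bin 120 x 132 mm outside (x, y), 112 x 124 inside; walls 18 mm high, inner floor 3 mm above the table. Behind it (+x) a 56 mm deep, 3 mm thick ledge carries a fixed sample: a small hex nut. Origin: centre of the bin's underside; x points to the ledge, away from the robot; z up.
- tray_rings: Bare steel tray fixed to the table; the three differ only in their samples. Bin 120 x 132 mm outside (x, y), 112 x 124 inside; walls 18 mm high, inner floor 3 mm above the table. Behind it (+x) a 56 mm deep, 3 mm thick ledge carries a fixed sample: a low round ring 42 mm in diameter. Origin: centre of the bin's underside; x points to the ledge, away from the robot; z up.
- tray_plates: Bare steel tray fixed to the table; the three differ only in their samples. Bin 120 x 132 mm outside (x, y), 112 x 124 inside; walls 18 mm high, inner floor 3 mm above the table. Behind it (+x) a 56 mm deep, 3 mm thick ledge carries a fixed sample: an ear plate, dark, of the same outline as the loose one. Origin: centre of the bin's underside; x points to the ledge, away from the robot; z up.

How it is judged:
At the end, for the whole second after the job is handed in: Nuts, rings and plate each lie in the tray with their kind of sample: centre at least 9 mm inside the bin's inner walls, centre height within 4 mm of lying on the tray floor, within 0.15 rad of flat and the same way up as at the start (x of nut_a_centre in the frame of tray_nuts between -0.047 and 0.047 m and y of nut_a_centre in the frame of tray_nuts between -0.053 and 0.053 m and z of nut_a_centre in the frame of tray_nuts between 0.005 and 0.013 m and angle between each of nut_a_centre, nut_b_centre, ring_low_centre, ring_tall_centre, plate_centre's own z axis and vertical below 0.15 rad and x of nut_b_centre in the frame of tray_nuts between -0.047 and 0.047 m and y of nut_b_centre in the frame of tray_nuts between -0.053 and 0.053 m and z of nut_b_centre in the frame of tray_nuts between 0.005 and 0.013 m and x of ring_low_centre in the frame of tray_rings between -0.047 and 0.047 m and y of ring_low_centre in the frame of tray_rings between -0.053 and 0.053 m and z of ring_low_centre in the frame of tray_rings between 0.007 and 0.015 m and x of ring_tall_centre in the frame of tray_rings between -0.047 and 0.047 m and y of ring_tall_centre in the frame of tray_rings between -0.053 and 0.053 m and z of ring_tall_centre in the frame of tray_rings between 0.023 and 0.031 m and x of plate_centre in the frame of tray_plates between -0.047 and 0.047 m and y of plate_centre in the frame of tray_plates between -0.053 and 0.053 m and z of plate_centre in the frame of tray_plates between 0.003 and 0.011 m); the robot touches nothing.
It also fails if it takes over 115 s, if anything falls off the work surface, if the arm or the gripper's body presses on something with over 40 N, if the wrist force passes 120 N, or if a joint passes its speed limit or range.

ROBOT

A 6-joint arm with a two-finger parallel gripper is mounted at the origin on a cart in front of the work surface, level with it; the furniture and walls round the work are solid. World frame = base frame: x ahead of the robot, y to its left, z up, the work surface at z = 0. Lengths are in m, angles in rad, forces in N, time in s.
With the tool pointing down it reaches from about 0.375 to 0.9 m from the base axis. Payload 3.1 kg.
Tool frame: the origin (TCP) lies at the very end of the fingers, on their centre line; the grasp point (between the pads) lies 19 mm behind it (robot.grip_depth is the distance from the TCP to the grasp point, in m); z points along the fingers, y is the direction in which the jaws open and shut (so a half turn about z gives the same grasp; the last joint's range is limited). The gripper opens to 87 mm and grips with 3 to 60 N. Pads are 19 mm wide; open, the fingers measure 117 mm over their backs; the gripper's body (75 mm by 190 mm) begins 51 mm behind the grasp point.
Start: joints at [-1.484, 0.527, 1.433, -0, 1.181, -0.178], TCP at [0.164, -0.603, 0.199] pointing down, gripper open.
Joint ranges: [-3.08, 3.08], [-0.75, 2.2], [0.22, 2.44], [-1.43, 4.57], [0, 2.65], [-2.85, 2.85]. Speed limits (rad/s): [2.79, 2.79, 3.14, 3.14, 3.14, 3.14].

INTERFACE

Orientations are given as a unit quaternion [x, y, z, w].
In Python, from rig import robot gives the robot as it stands.
- The arm moves only by the tool drive_tool, never from a script. Its argument "series" is a list of rows, each a list of 7 numbers: the shift along the tool's x, y, z in m, then the turn, a rotation vector about the tool's x, y, z in degrees, then the opening, from 0 (shut) to 1 (fully open). A call has 1 to 5 rows; each row shifts and turns the commanded pose from where the row before left it, along the tool's axes as they then stand; what a row does not reach is not made up. A row lasts 1/8 s, in which the tool goes at most 62.5 mm and 10.7 degrees, less where a joint would pass 70% of its speed; a pose out of reach is approached as far as the arm can. A call is refused whole if a number of a shift passes 0.0625 or a number of a turn 10.7, either way. A call with a gripper value outside its range is refused whole. The fingers move at their own pace and stop on an object; "squeeze" is the grip in N (left out, the last holds). Time passes only in rows, so rows that do not move let the fingers close. It gives the time, the measured TCP pose, the force and the opening at its end, in the units of the state.
- robot.get_obs(): the state, without advancing time (a new reading comes with each control period).
- robot.camera(name): name is "scene" or "top"; returns (picture, depth): 420x560x3 uint8, blue, green, red; 420x560 float32, m along the optical axis (not along the pixel's ray), 0 where there is no reading.
- robot.camera_model(name): a dict with "fx", "fy", "cx", "cy" (pixels), "R" (3x3) and "t" (3): a world point X has camera coordinates R X + t. Camera axes: x right, y down, z forward; pixel columns grow to the right and rows downward; lengths in m; the calibration is good to about 2 mm. A picture is of the moment at which its call begins. camera_model takes no time and is no camera call.
- robot.hand_in(): hands the job in, once; it reports no verdict.
The state is a dict: "time": time; "q": joint angles; "joint_velocities": joint speeds; "joint_torque": joint torques, N m; "position": TCP position; "tool_rot": TCP orientation; "ft_force": force on the tool from outside, world axes, zero at the start; "moment": the same for the moment, N m; "grip_width": finger opening in m.
Only numpy, scipy, OpenCV 4.12 (cv2) and the standard library are available. Lean on these libraries where they do the work, as an engineer would, in place of code of your own. Each camera call takes 0.05 s, during which the arm holds its last target. There are 200 camera calls.

## Working session

There is one attempt and no reset: what is moved stays moved. The work goes in short steps, Python scripts to look and compute and a tool call to move; the robot and the scene stay as the last step left them, time stands still between calls to the robot, and variables do not carry over. Pictures are saved under pics/ and viewed, about 12 in all and at most 16, crops included, and the job is handed in when it is done.

Besides the shell and the picture viewer there is one more tool, called after "Emit:" as name([rows], argument=value, ...), one row to a line, values as JSON. drive_tool: Moves the arm, as the interface text tells. Its arguments: {"type":"object","properties":{"series":{"type":"array"},"squeeze":{"type":"number"}},"required":["series"]}

```bash
mkdir -p pics; ls
python3 - <<'E'
from rig import robot
import cv2,numpy as np
for n in("top","scene"):
    p,d=robot.camera(n); cv2.imwrite(f"pics/{n}0.png",p); np.save(f"{n}_d.npy",d); cv2.imwrite(f"pics/{n}0x.png",cv2.resize(p,(800,600)))
    print(n,robot.camera_model(n))
o=robot.get_obs();print(o["time"],o["position"],o["tool_rot"],o["grip_width"])
E
```

```text
pics
top {'fx': 386.58882546093747, 'fy': 386.58882546093747, 'cx': 275.263618145432, 'cy': 213.7879624129938, 'R': array([[ 0.00896097, -0.99966614, -0.02423429],
       [-0.99610389, -0.00679753, -0.08792515],
       [ 0.08773106,  0.02492776, -0.99583225]]), 't': array([-0.04403183,  0.56299237,  0.83644104])}
scene {'fx': 517.9711956076991, 'fy': 517.9711956076991, 'cx': 282.07617142232465, 'cy': 218.29809339875584, 'R': array([[-0.7643089 , -0.64463208,  0.01677471],
       [-0.48412034,  0.55642541, -0.67529124],
       [ 0.42598052, -0.52425209, -0.73736039]]), 't': array([0.3842517 , 0.32836646, 0.72361533])}
0.1 [ 0.1635298  -0.60250166  0.19851937] [ 9.91247787e-01  1.32011160e-01  2.97486742e-05 -9.36250653e-04] 0.08682508290501313
```

View pics/top0x.png

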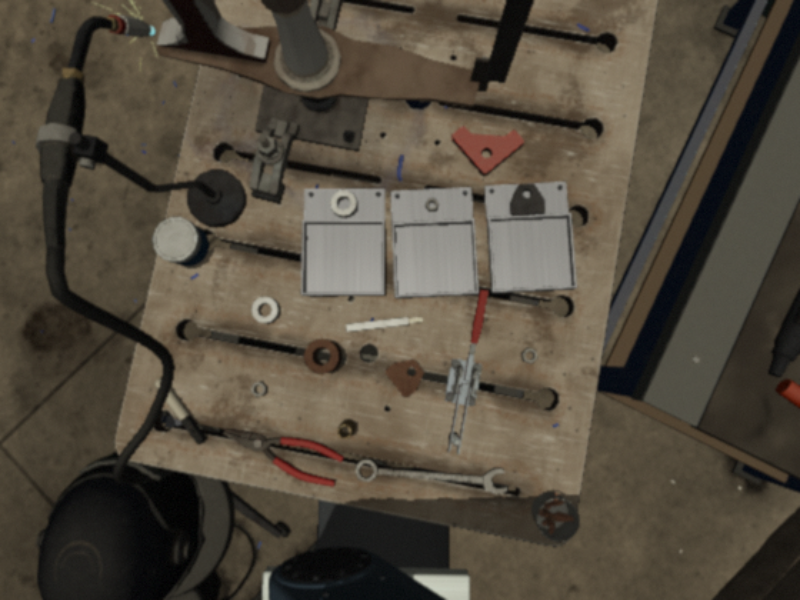

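View pics/scene0x.png

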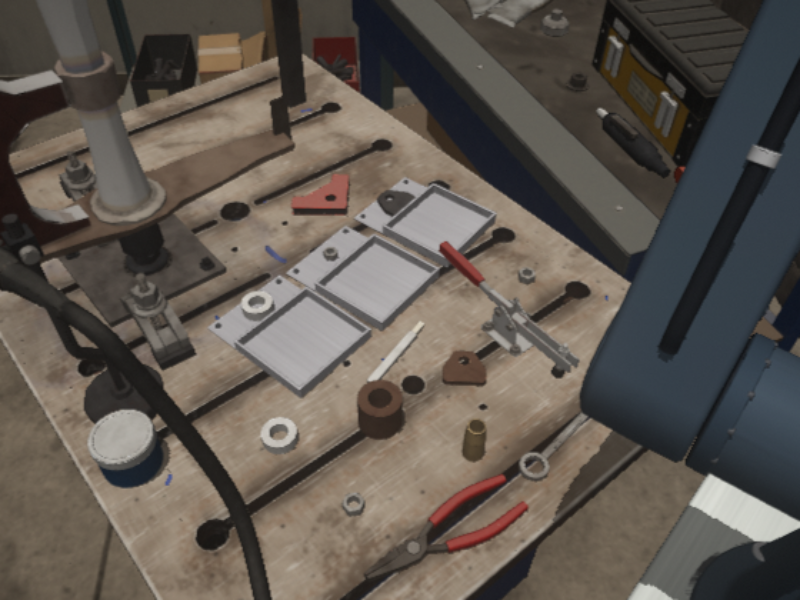

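The top view shows the ring tray on the left (344,260), the nut tray in the middle (434,260) and the plate tray on the right (531,255). The low ring is at (265,310), the tall ring at (323,356), the nuts at (260,388) and (529,353), and the plate at (405,377). A toggle clamp stands at (463,375) and a brass fitting at (347,428).

```bash
cat > h.py <<'E'
import numpy as np
from rig import robot
def px2w(cam,u,v,z):
    m=robot.camera_model(cam);R,t=m["R"],m["t"]
    r=R.T@np.array([(u-m["cx"])/m["fx"],(v-m["cy"])/m["fy"],1]);c=-R.T@t
    return c+r*(z-c[2])/r[2]
def cloud(cam,d):
    m=robot.camera_model(cam);v,u=np.indices(d.shape)
    P=np.stack([(u-m["cx"])/m["fx"]*d,(v-m["cy"])/m["fy"]*d,d],-1)
    return (P-m["t"])@m["R"]
E
python3 - <<'E'
import cv2,numpy as np
from h import *
p=cv2.imread("pics/top0.png")
c=p[190:315,160:400];cv2.imwrite("pics/crop1.png",cv2.resize(c,None,fx=3.3,fy=3.3,interpolation=cv2.INTER_CUBIC))
c=p[120:215,200:410];cv2.imwrite("pics/crop2.png",cv2.resize(c,None,fx=3.8,fy=3.8,interpolation=cv2.INTER_CUBIC))
d=np.load("top_d.npy");P=cloud("top",d)
z=P[...,2].copy();z[d==0]=0
print("table z",np.median(z[220:300,170:400]))
# blobs of height
m=((z>0.006)&(z<0.3)).astype(np.uint8)
n,l,s,ce=cv2.connectedComponentsWithStats(m)
for i in range(1,n):
    if s[i,4]>15:
        q=P[l==i]; print(np.round(ce[i]/.7),s[i,4],"min",q.min(0).round(3),"max",q.max(0).round(3),"med",np.median(q,0).round(3))
E
```

```text
table z -0.0004209508606538776
[319.  73.] 13862 min [ 0.731 -0.19   0.006] max [1.064 0.308 0.3  ] med [0.889 0.08  0.12 ]
[93. 55.] 1376 min [0.73  0.304 0.118] max [0.985 0.369 0.3  ] med [0.846 0.322 0.267]
[486. 146.] 849 min [ 0.78  -0.246  0.006] max [ 0.857 -0.131  0.018] med [ 0.826 -0.186  0.014]
[195. 191.] 1825 min [0.691 0.201 0.006] max [0.785 0.295 0.3  ] med [0.724 0.255 0.022]
[531. 229.] 994 min [ 0.588 -0.325  0.006] max [ 0.765 -0.188  0.022] med [ 0.708 -0.254  0.013]
[343. 203.] 233 min [0.709 0.022 0.006] max [0.75  0.065 0.022] med [0.728 0.042 0.018]
[431. 204.] 47 min [ 0.718 -0.109  0.006] max [ 0.737 -0.09   0.016] med [ 0.727 -0.099  0.012]
[180. 241.] 1012 min [0.627 0.26  0.006] max [0.697 0.33  0.062] med [0.659 0.288 0.055]
[340. 258.] 563 min [ 0.581 -0.024  0.006] max [0.706 0.108 0.022] med [0.639 0.049 0.016]
[456. 331.] 1415 min [ 0.342 -0.18   0.006] max [ 0.703 -0.035  0.067] med [ 0.518 -0.148  0.035]
[143. 376.] 1817 min [0.303 0.252 0.006] max [0.551 0.397 0.3  ] med [0.447 0.292 0.07 ]
[265. 309.] 225 min [0.537 0.143 0.006] max [0.578 0.18
[... 541 characters left out ...]
.387 0.041 0.057] med [0.376 0.029 0.043]
[285. 452.] 876 min [0.284 0.037 0.006] max [0.37  0.225 0.017] med [0.343 0.123 0.012]
[367. 469.] 109 min [ 0.293 -0.021  0.006] max [0.326 0.017 0.013] med [ 0.309 -0.001  0.008]
[413. 474.] 64 min [ 0.298 -0.101  0.006] max [ 0.309 -0.036  0.01 ] med [ 0.303 -0.072  0.007]
[491. 480.] 90 min [ 0.279 -0.215  0.006] max [ 0.313 -0.173  0.011] med [ 0.294 -0.191  0.007]
[442. 476.] 32 min [ 0.297 -0.127  0.006] max [ 0.306 -0.105  0.011] med [ 0.301 -0.117  0.007]
[556. 517.] 716 min [ 0.221 -0.313  0.006] max [ 0.284 -0.252  0.053] med [ 0.249 -0.284  0.029]
[331. 561.] 1125 min [ 0.236 -0.054  0.222] max [0.273 0.082 0.3  ] med [0.269 0.018 0.277]
```

View pics/crop1.png

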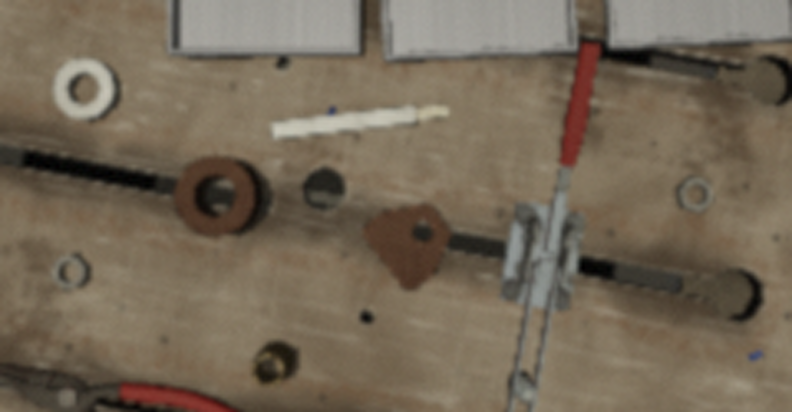

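View pics/crop2.png

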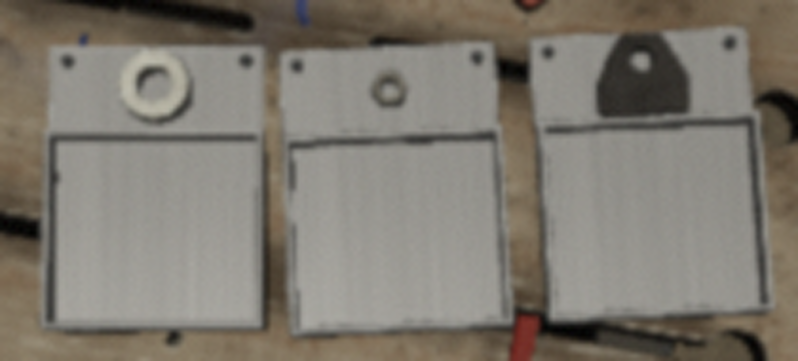

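```bash
cat >> h.py <<'E'
import cv2
def ortho(cam,img,x,y,z,half,n):
    # image up=+x, left=+y
    m=robot.camera_model(cam);hx,hy=(half if np.ndim(half) else (half,half))
    s=n/(2*hy);h=int(round(2*hx*s))
    W=np.array([[x+hx,y+hy,z],[x+hx,y-hy,z],[x-hx,y-hy,z],[x-hx,y+hy,z]])
    C=W@m["R"].T+m["t"];uv=np.float32(np.c_[m["fx"]*C[:,0]/C[:,2]+m["cx"],m["fy"]*C[:,1]/C[:,2]+m["cy"]])
    H=cv2.getPerspectiveTransform(uv,np.float32([[0,0],[n,0],[n,h],[0,h]]))
    return cv2.warpPerspective(img,H,(n,h),flags=cv2.INTER_CUBIC)
E
python3 - <<'E'
from h import *
T=cv2.imread("pics/top0.png");S=cv2.imread("pics/scene0.png")
rows=[]
for c,I in(("top",T),("scene",S)):
    rows.append(np.hstack([ortho(c,I,.451,-.0575,.008,.04,264),ortho(c,I,.432,.1715,.012,.02,264),ortho(c,I,.489,-.2525,.012,.02,264)]))
M=np.vstack(rows)
for i in range(0,792,33): cv2.line(M,(i,0),(i,527),(0,90,0) if i%132 else (0,255,0),1) if i%132==0 else None
for j in range(0,528,132): cv2.line(M,(0,j),(791,j),(0,255,0),1)
cv2.imwrite("pics/m1.png",M)
K=ortho("top",T,.67,-.1,.018,(.12,.24),800)
for k in range(-5,5):
    cv2.putText(K,"%.2f"%(k*.05-.1+.0),(int(400-k*.05/.48*800),12),0,.4,(0,255,255)) ; cv2.line(K,(int(400-k*.05/.48*800),0),(int(400-k*.05/.48*800),400),(0,255,0),1)
for k in range(-2,3):
    y=int(200-k*.05/.48*800);cv2.line(K,(0,y),(800,y),(0,255,0),1);cv2.putText(K,"%.2f"%(.67+k*.05),(0,y),0,.4,(0,255,255))
cv2.imwrite("pics/m2.png",K)
d=np.load("top_d.npy");P=cloud("top",d);z=P[...,2]
def H(x0,x1,y0,y1):
    q=z[(P[...,0]>x0)&(P[...,0]<x1)&(P[...,1]>y0)&(P[...,1]<y1)&(d>0)];return q.max().round(3) if len(q) else None
print("heights of cells x rows .35..1.0, y cols .3..-.35")
for x in np.arange(.35,.95,.05): print(round(x,2),[H(x,x+.05,y,y+.05) for y in np.arange(.3,-.36,-.05)])
E
```

```text
heights of cells x rows .35..1.0, y cols .3..-.35
0.35 [np.float64(0.04), np.float64(0.023), np.float64(0.015), np.float64(0.016), np.float64(0.015), np.float64(0.015), np.float64(0.057), np.float64(0.003), np.float64(0.005), np.float64(0.06), np.float64(0.004), np.float64(0.004), np.float64(0.004), np.float64(0.004)]
0.4 [np.float64(0.069), np.float64(0.075), np.float64(0.004), np.float64(0.016), np.float64(0.005), np.float64(0.004), np.float64(0.004), np.float64(0.011), np.float64(0.012), np.float64(0.046), np.float64(0.048), np.float64(0.004), np.float64(0.003), np.float64(0.003)]
0.45 [np.float64(0.07), np.float64(0.173), np.float64(0.004), np.float64(0.004), np.float64(0.004), np.float64(0.051), np.float64(0.053), np.float64(0.012), np.float64(0.012), np.float64(0.052), np.float64(0.053), np.float64(0.014), np.float64(0.014), np.float64(0.004)]
0.5 [np.float64(0.318), np.float64(0.313), np.float64(0.004), np.float64(0.019), np.float64(0.017), np.float64(0.053), np.float64(0.049), np.float64(0.012), np.float64(0.012), np.float64(0.005), np.float64(0.063), np.float64(0.01), np.flo
[... 1485 characters left out ...]
4(0.014), np.float64(0.026), np.float64(0.007), np.float64(0.008), np.float64(0.121), np.float64(0.233), np.float64(0.018), np.float64(0.003), np.float64(0.004)]
0.85 [np.float64(0.27), np.float64(0.004), np.float64(0.123), np.float64(0.123), np.float64(0.292), np.float64(0.301), np.float64(0.129), np.float64(0.123), np.float64(0.124), np.float64(0.165), np.float64(0.34), np.float64(0.013), np.float64(0.003), np.float64(0.003)]
0.9 [np.float64(0.239), np.float64(0.165), np.float64(0.25), np.float64(0.228), np.float64(0.208), np.float64(0.26), np.float64(0.131), np.float64(0.124), np.float64(0.123), np.float64(0.122), np.float64(0.005), np.float64(0.004), np.float64(0.004), np.float64(0.003)]
```

View pics/m1.png

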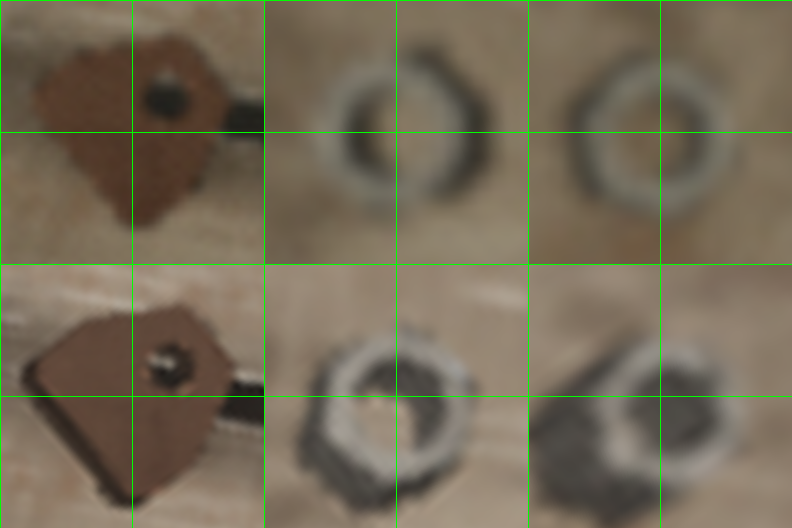

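View pics/m2.png

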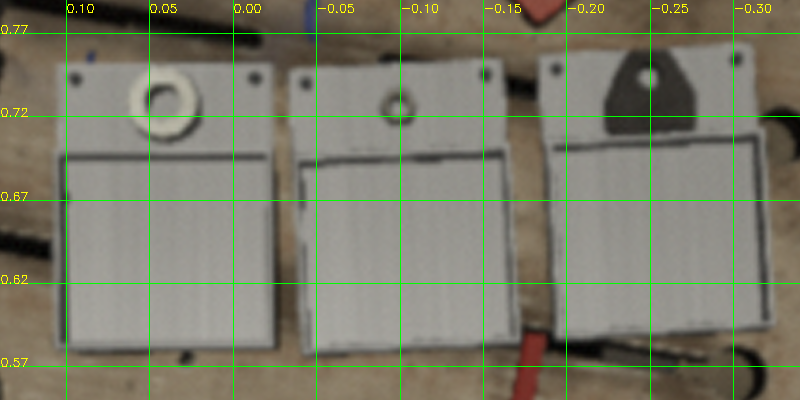

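Both views agree on these positions:

| Piece | x, y (m) | Orientation or height |
|---|---|---|
| Plate | 0.456, -0.062 | own x at about -54° |
| Nut a | 0.431, 0.171 | corner towards +x |
| Nut b | 0.488, -0.253 | corner towards +x |
| Low ring | 0.558, 0.165 | top at z 0.016 |
| Tall ring | 0.486, 0.068 | top at z 0.048 |

The tray bin centres are:
- **Rings:** (0.640, 0.040)
- **Nuts:** (0.639, -0.105)
- **Plates:** (0.648, -0.255)

These fit the given sizes. I'll start with nut b.

Emit:
drive_tool([
  [0,0,0.025,0,0,7.6,0.6],
  [0,0,0.025,0,0,7.6,0.6],
  [0.0405,-0.0437,0.006,0,0,0,0.6],
  [0.0405,-0.0437,0.006,0,0,0,0.6],
  [0.0405,-0.0437,0.006,0,0,0,0.6],
], squeeze=20)

```text
time: 0.72
position: [0.2859, -0.4706, 0.1307]
tool_rot: [1.0, -0.001, -0.0, -0.0]
ft_force: [0.5, -1.1, 0.3]
grip_width: 0.0536
```

Emit:
drive_tool([
  [0.0405,-0.0437,0.006,0,0,0,0.6],
  [0.0405,-0.0437,0.006,0,0,0,0.6],
  [0.0405,-0.0437,0.006,0,0,0,0.6],
  [0.0405,-0.0437,0.006,0,0,0,0.6],
  [0.0405,-0.0437,0.006,0,0,0,0.6],
])

```text
time: 1.35
position: [0.4888, -0.2522, 0.1009]
tool_rot: [1.0, -0.0, -0.0, -0.0]
ft_force: [1.1, -0.4, 0.5]
grip_width: 0.0522
```

Emit:
drive_tool([
  [0,0,0.04,0,0,0,0.6],
  [0,0,0.036,0,0,0,0.6],
  [0,0,0.02,0,0,0,0.6],
  [0,0,0,0,0,0,0.1],
  [0,0,0,0,0,0,0.1],
])

```text
time: 1.98
position: [0.4881, -0.2541, 0.0058]
tool_rot: [1.0, -0.0, 0.0, 0.0]
ft_force: [-0.3, -0.5, 0.3]
grip_width: 0.0393
```

Emit:
drive_tool([
  [0,0,0,0,0,0,0.1],
  [0,0,0,0,0,0,0.1],
])

```text
time: 2.22
position: [0.4882, -0.2542, 0.0063]
tool_rot: [1.0, -0.0, 0.001, 0.001]
ft_force: [-0.4, 0.3, 0.2]
grip_width: 0.02
```

Emit:
drive_tool([
  [0,0,0,0,0,0,0.1],
  [0,0,0,0,0,0,0.1],
  [0,0,0,0,0,0,0.1],
])

```text
time: 2.6
position: [0.4878, -0.2537, 0.0054]
tool_rot: [1.0, -0.0, 0.0, 0.0]
ft_force: [-0.4, -0.8, 0.1]
grip_width: 0.0089
```

Run:
```python
from h import *
S,_=robot.camera("scene");T,_=robot.camera("top")
cv2.imwrite("pics/n1.png",np.hstack([cv2.resize(S[140:240,320:420],(400,400),interpolation=2),cv2.resize(T[200:300,320:420],(400,400),interpolation=2)]))
```

```text
(no output)
```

View pics/n1.png

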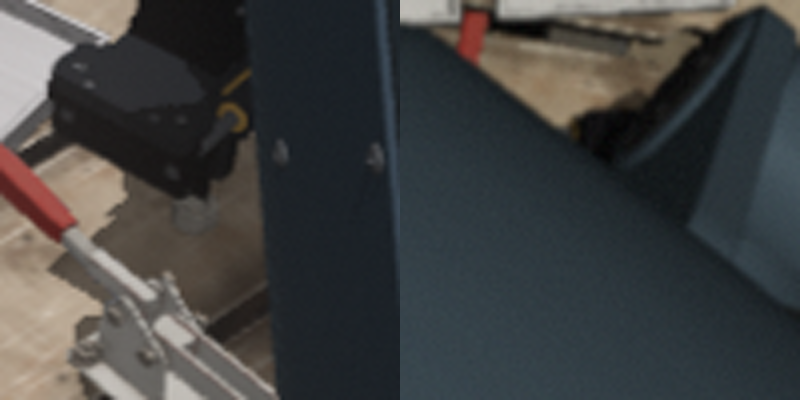

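Crop: the gripper body hides the fingers, and something light grey shows under it at (195,215). The jaws shut to the commanded width, so they hold nothing. I'll open, lift and look again.

Emit:
drive_tool([
  [0,0,0,0,0,0,0.6],
  [0,0,0,0,0,0,0.6],
  [0,0,-0.06,0,0,0,0.6],
  [0,0,-0.06,0,0,0,0.6],
  [0,0,-0.06,0,0,0,0.6],
])

```text
time: 3.32
position: [0.4875, -0.2535, 0.1868]
tool_rot: [1.0, -0.0, -0.0, -0.0]
ft_force: [0.0, -1.0, -0.9]
grip_width: 0.0487
```

Run:
```python
from h import *
S,_=robot.camera("scene")
cv2.imwrite("pics/n2.png",np.hstack([cv2.resize(S[100:240,300:440],(400,400),interpolation=2),ortho("scene",S,.488,-.253,.012,.03,400)]))
```

```text
(no output)
```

View pics/n2.png

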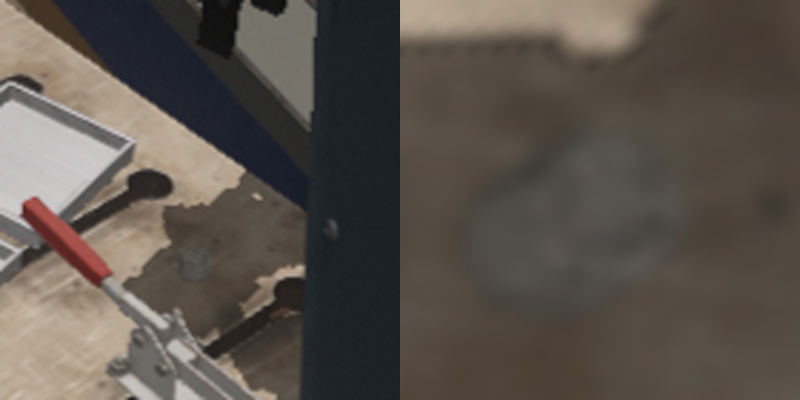

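Run:
```python
from h import *
S,d=robot.camera("scene");T,dt=robot.camera("top");o=robot.get_obs();p=o["position"];print(p,o["grip_width"])
m=robot.camera_model("scene")
def pr(X,m):
    c=m["R"]@X+m["t"];return np.round([m["fx"]*c[0]/c[2]+m["cx"],m["fy"]*c[1]/c[2]+m["cy"],c[2]],3)
for z in(0,.019,.07): print("tcp",z,pr(p+[0,0,z],m))
print("nut",pr(np.array([.488,-.253,.012]),m))
P=cloud("scene",d);z=P[...,2]
k=(np.abs(P[...,0]-.485)<.04)&(np.abs(P[...,1]+.253)<.04)&(z>.006)&(z<.03)&(d>0)
q=P[k];print(len(q),q.min(0),q.max(0),np.median(q,0))
v,u=np.where(k);print(u.min(),u.max(),v.min(),v.max())
# gripper points
k=(np.abs(P[...,0]-p[0])<.12)&(np.abs(P[...,1]-p[1])<.12)&(z>.08)&(d>0);q=P[k];print("grip",len(q),q.min(0),q.max(0))
for a in np.arange(.16,.28,.01):
    s=q[(q[:,2]>a)&(q[:,2]<a+.01)]
    if len(s):print(round(a,2),len(s),s.min(0).round(3),s.max(0).round(3))
cv2.imwrite("pics/n3.png",np.hstack([cv2.resize(S[40:140,320:420],(400,400),interpolation=2),cv2.resize(S[165:215,340:390],(400,400),interpolation=2)]))
```

```text
[ 0.48990331 -0.25536993  0.18912149] 0.05145239568529534
tcp 0 [381.344 118.468   0.927]
tcp 0.019 [383.049 109.654   0.913]
tcp 0.07 [387.894  84.601   0.875]
nut [367.758 190.437   1.055]
85 [ 0.47237181 -0.26670354  0.00634698] [ 0.49619485 -0.24158351  0.01601568] [ 0.48517719 -0.25304505  0.0110412 ]
363 374 187 198
grip 5174 [ 0.45102683 -0.2960016   0.2180192 ] [ 0.52854821 -0.15875838  0.42151516]
0.21 16 [ 0.48  -0.288  0.218] [ 0.5   -0.223  0.22 ]
0.22 127 [ 0.479 -0.29   0.22 ] [ 0.502 -0.221  0.23 ]
0.23 108 [ 0.479 -0.292  0.23 ] [ 0.502 -0.221  0.24 ]
0.24 83 [ 0.479 -0.292  0.24 ] [ 0.502 -0.22   0.25 ]
0.25 12 [ 0.479 -0.295  0.251] [ 0.499 -0.219  0.26 ]
0.26 10 [ 0.478 -0.296  0.263] [ 0.48  -0.287  0.269]
0.27 17 [ 0.484 -0.289  0.272] [ 0.493 -0.285  0.279]
0.28 69 [ 0.453 -0.292  0.28 ] [ 0.526 -0.169  0.29 ]
```

View pics/n3.png

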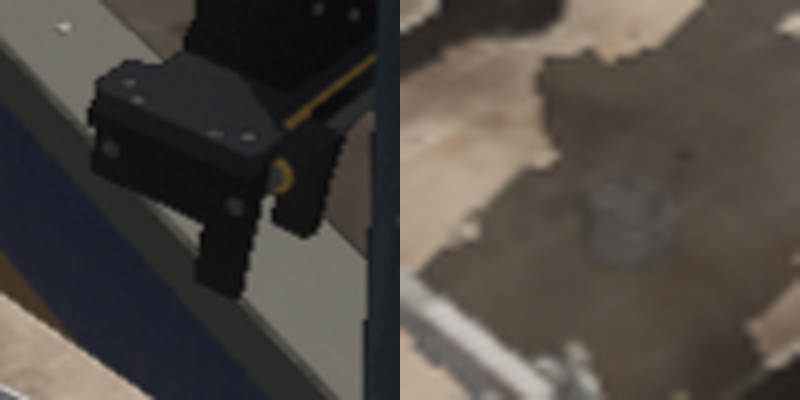

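The picture shows the fingertips about 29 mm higher than the reported TCP: depth puts the tips at z 0.218 against a reported 0.189, and the projection agrees. Nut b is untouched at (367,191). I'll check the offset lower down, and check the clearance to the clamp.

Emit:
drive_tool([
  [0,0,0.05,0,0,0,0.6],
  [0,0,0.05,0,0,0,0.6],
  [0,0,0.05,0,0,0,0.6],
  [0,0,0,0,0,0,0.6],
])

```text
time: 3.98
position: [0.4837, -0.2506, 0.0306]
tool_rot: [1.0, -0.0, -0.005, -0.004]
ft_force: [0.3, 0.2, 0.9]
grip_width: 0.0517
```

Run:
```python
from h import *
S,d=robot.camera("scene")
o=[robot.get_obs()]
for i in range(3): robot.camera("top");o.append(robot.get_obs())
p=np.mean([x["position"] for x in o],0);print(p,[x["position"].round(4).tolist() if hasattr(x["position"],'round') else x["position"] for x in o])
P=cloud("scene",d);z=P[...,2]
k=(np.abs(P[...,0]-p[0])<.025)&(np.abs(P[...,1]-p[1])<.045)&(z>.02)&(d>0);q=P[k]
for a in np.arange(.02,.14,.01):
    s=q[(q[:,2]>a)&(q[:,2]<a+.01)]
    if len(s):print(round(a,2),len(s),s.min(0).round(3),s.max(0).round(3))
dt=np.load("top_d.npy");P=cloud("top",dt)
for x in np.arange(.40,.6,.02):
    k=(abs(P[...,0]-x-.01)<.01)&(P[...,1]<-.1)&(P[...,1]>-.23)&(P[...,2]>.03)&(dt>0);q=P[k]
    if len(q):print("clamp",round(x,2),q[:,1].min().round(3),q[:,1].max().round(3),q[:,2].max().round(3))
```

```text
[ 0.48761785 -0.25360909  0.03536889] [[0.4858, -0.2522, 0.0331], [0.4874, -0.2534, 0.035], [0.4884, -0.2542, 0.0363], [0.4889, -0.2546, 0.037]]
0.05 34 [ 0.471 -0.282  0.053] [ 0.495 -0.215  0.059]
0.06 59 [ 0.472 -0.284  0.06 ] [ 0.495 -0.214  0.07 ]
0.07 20 [ 0.472 -0.282  0.07 ] [ 0.493 -0.215  0.074]
0.09 5 [ 0.48  -0.28   0.099] [ 0.486 -0.277  0.1  ]
0.1 8 [ 0.48  -0.284  0.101] [ 0.485 -0.277  0.104]
clamp 0.4 -0.152 -0.133 0.045
clamp 0.42 -0.166 -0.129 0.046
clamp 0.44 -0.171 -0.129 0.052
clamp 0.46 -0.166 -0.133 0.053
clamp 0.48 -0.162 -0.153 0.052
clamp 0.5 -0.168 -0.156 0.058
clamp 0.52 -0.174 -0.158 0.063
clamp 0.54 -0.176 -0.161 0.065
clamp 0.56 -0.18 -0.165 0.067
clamp 0.58 -0.18 -0.169 0.067
```

Emit:
drive_tool([
  [0,0,0.025,0,0,0,0.6],
  [0,0,0.015,0,0,0,0.6],
  [0,0,0.004,0,0,0,0.6],
  [0,0,0.004,0,0,0,0.6],
  [0,0,0,0,0,0,0.6],
])

```text
time: 4.8
position: [0.488, -0.2539, -0.0124]
tool_rot: [1.0, -0.0, 0.0, 0.0]
ft_force: [0.5, -0.4, -0.6]
grip_width: 0.0524
```

Emit:
drive_tool([
  [0,0,0.004,0,0,0,0.6],
  [0,0,0,0,0,0,0.6],
])

```text
time: 5.05
position: [0.4877, -0.2537, -0.0168]
tool_rot: [1.0, -0.0, -0.0, -0.0]
ft_force: [0.2, 0.1, -0.6]
grip_width: 0.052
```

Emit:
drive_tool([
  [0,0,0.004,0,0,0,0.6],
  [0,0,0,0,0,0,0.6],
])

```text
time: 5.3
position: [0.4876, -0.2536, -0.021]
tool_rot: [1.0, -0.0, -0.0, -0.0]
ft_force: [0.3, -0.5, -0.3]
grip_width: 0.052
```

Emit:
drive_tool([
  [0,0,0.002,0,0,0,0.6],
  [0,0,0,0,0,0,0.6],
])

```text
time: 5.55
position: [0.4878, -0.2537, -0.0227]
tool_rot: [1.0, -0.0, 0.0, 0.0]
ft_force: [0.3, 0.3, -1.2]
grip_width: 0.0524
```

Emit:
drive_tool([
  [0,0,0.002,0,0,0,0.6],
  [0,0,0,0,0,0,0.6],
])

```text
time: 5.8
position: [0.4878, -0.2538, -0.0228]
tool_rot: [1.0, -0.0, 0.0, 0.0]
ft_force: [-2.1, 1.6, 14.4]
grip_width: 0.0522
```

Emit:
drive_tool([
  [0,0,0.001,0,0,0,0.6],
  [0,0,0,0,0,0,0.6],
])

```text
time: 6.05
position: [0.4879, -0.2538, -0.0229]
tool_rot: [1.0, -0.0, 0.0, 0.0]
ft_force: [-4.6, 2.4, 20.8]
grip_width: 0.052
```

Contact with the table came at a reported z of -0.0228, so true tip height is the reading plus 0.0228. I'll back off to a tip height of about 4 mm and grip.

Emit:
drive_tool([
  [0,0,-0.007,0,0,0,0.6],
  [0,0,0,0,0,0,0.1],
  [0,0,0,0,0,0,0.1],
  [0,0,0,0,0,0,0.1],
  [0,0,0,0,0,0,0.1],
])

```text
time: 6.68
position: [0.4876, -0.2536, -0.0191]
tool_rot: [1.0, -0.0, -0.0, -0.0]
ft_force: [0.2, 0.3, 0.4]
grip_width: 0.0223
```

Emit:
drive_tool([
  [0,0,0,0,0,0,0.1],
  [0,0,0,0,0,0,0.1],
  [0,0,0,0,0,0,0.1],
])

```text
time: 7.05
position: [0.4877, -0.2537, -0.0187]
tool_rot: [1.0, -0.0, -0.0, -0.0]
ft_force: [-0.4, 0.2, -1.1]
grip_width: 0.022
```

Nut b is held, at 22.0 mm across flats.

Emit:
drive_tool([
  [0,0,-0.03,0,0,0,0.1],
  [0,0,-0.05,0,0,0,0.1],
  [0,0,-0.04,0,0,0,0.1],
  [0.043,-0.0314,0,0,0,0,0.1],
  [0.043,-0.0314,0,0,0,0,0.1],
])

```text
time: 7.68
position: [0.5749, -0.1911, 0.1026]
tool_rot: [1.0, -0.001, 0.001, 0.001]
ft_force: [0.2, -0.5, -0.3]
grip_width: 0.0221
```

Emit:
drive_tool([
  [0.043,-0.0314,0,0,0,0,0.1],
  [0.043,-0.0314,0,0,0,0,0.1],
  [0,0,0.03,0,0,0,0.1],
  [0,0,0.03,0,0,0,0.1],
  [0,0,0,0,0,0,0.1],
])

```text
time: 8.3
position: [0.6572, -0.127, 0.0385]
tool_rot: [1.0, -0.0, -0.003, -0.001]
ft_force: [-0.5, 0.8, 0.7]
grip_width: 0.0223
```

Emit:
drive_tool([
  [0,0,0.03,0,0,0,0.1],
  [0,0,0.015,0,0,0,0.1],
  [0,0,0.006,0,0,0,0.1],
  [0,0,0,0,0,0,0.1],
  [0,0,0,0,0,0,0.1],
])

```text
time: 8.93
position: [0.6606, -0.1285, -0.0086]
tool_rot: [1.0, -0.0, 0.001, 0.0]
ft_force: [-0.2, 0.4, 1.1]
grip_width: 0.0222
```

Emit:
drive_tool([
  [0,0,0.0035,0,0,0,0.1],
  [0,0,0.002,0,0,0,0.1],
  [0,0,0,0,0,0,0.1],
])

```text
time: 9.3
position: [0.6596, -0.1281, -0.0153]
tool_rot: [1.0, -0.0, -0.0, -0.0]
ft_force: [-0.2, 0.0, -0.7]
grip_width: 0.0222
```

Emit:
drive_tool([
  [0,0,0,0,0,0,0.4],
  [0,0,0,0,0,0,0.4],
  [0,0,0,0,0,0,0.4],
])

```text
time: 9.68
position: [0.6599, -0.1283, -0.0151]
tool_rot: [1.0, -0.0, 0.0, 0.0]
ft_force: [-0.3, -0.0, 0.4]
grip_width: 0.0339
```

Emit:
drive_tool([
  [0,0,-0.02,0,0,0,0.4],
  [0,0,-0.04,0,0,-9,0.75],
  [0,0,-0.04,0,0,-9,0.75],
  [0,0,-0.02,0,0,-9,0.75],
  [0,0,0,0,0,-9,0.75],
])

```text
time: 10.3
position: [0.662, -0.129, 0.1094]
tool_rot: [0.95, 0.311, 0.003, 0.002]
ft_force: [-0.1, 0.3, 0.7]
grip_width: 0.0626
```

Emit:
drive_tool([
  [-0.0315,-0.0434,0,0,0,0,0.75],
  [-0.0315,-0.0434,0,0,0,0,0.75],
  [-0.0315,-0.0434,0,0,0,0,0.75],
  [-0.0315,-0.0434,0,0,0,0,0.75],
  [0,0,0.03,0,0,0,0.75],
])

```text
time: 10.92
position: [0.4526, -0.0601, 0.0773]
tool_rot: [0.951, 0.309, 0.0, 0.0]
ft_force: [1.4, 0.6, 0.0]
grip_width: 0.0654
```

Emit:
drive_tool([
  [0,0,0.04,0,0,0,0.75],
  [0,0,0.03,0,0,0,0.75],
  [0,0,0.01,0,0,0,0.75],
  [0,0,0,0,0,0,0.75],
  [0,0,0,0,0,0,0.75],
])

```text
time: 11.55
position: [0.4568, -0.0621, -0.004]
tool_rot: [0.951, 0.309, 0.001, 0.001]
ft_force: [0.6, -0.3, 1.1]
grip_width: 0.0649
```

Emit:
drive_tool([
  [0,0,0.01,0,0,0,0.75],
  [0,0,0.005,0,0,0,0.75],
  [0,0,0,0,0,0,0.75],
])

```text
time: 11.92
position: [0.4556, -0.0616, -0.0205]
tool_rot: [0.951, 0.309, -0.0, -0.0]
ft_force: [-0.3, -0.7, -0.1]
grip_width: 0.0652
```

Emit:
drive_tool([
  [0,0,0,0,0,0,0.45],
  [0,0,0,0,0,0,0.45],
  [0,0,0,0,0,0,0.45],
  [0,0,0,0,0,0,0.45],
], squeeze=30)

```text
time: 12.42
position: [0.4558, -0.0617, -0.0201]
tool_rot: [0.951, 0.309, -0.0, -0.0]
ft_force: [0.5, -0.0, 0.9]
grip_width: 0.0487
```

Emit:
drive_tool([
  [0,0,0,0,0,0,0.45],
  [0,0,0,0,0,0,0.45],
  [0,0,-0.015,0,0,0,0.45],
  [0,0,0,0,0,0,0.45],
])

```text
time: 12.92
position: [0.4569, -0.0622, -0.004]
tool_rot: [0.951, 0.309, 0.001, 0.001]
ft_force: [0.6, -0.1, -1.8]
grip_width: 0.0487
```

Emit:
drive_tool([
  [0,0,-0.03,0,0,0,0.45],
  [0,0,-0.05,0,0,0,0.45],
  [0,0,-0.03,0,0,0,0.45],
  [0,0,0,0,0,0,0.45],
])

```text
time: 13.42
position: [0.4576, -0.0624, 0.107]
tool_rot: [0.951, 0.309, 0.002, 0.002]
ft_force: [-0.5, -0.1, -0.8]
grip_width: 0.0488
```

Emit:
drive_tool([
  [0.007,0.0449,0,0,0,0,0.45],
  [0.007,0.0449,0,0,0,0,0.45],
  [0.007,0.0449,0,0,0,0,0.45],
  [0.007,0.0449,0,0,0,0,0.45],
  [0.007,0.0449,0,0,0,0,0.45],
])

```text
time: 14.05
position: [0.6158, -0.2234, 0.1024]
tool_rot: [0.951, 0.309, -0.001, -0.001]
ft_force: [-0.0, -0.3, -2.1]
grip_width: 0.0488
```

Emit:
drive_tool([
  [0.007,0.0449,0,0,0,0,0.45],
  [0,0,0.03,0,0,0,0.45],
  [0,0,0.03,0,0,0,0.45],
  [0,0,0.02,0,0,0,0.45],
  [0,0,0,0,0,0,0.45],
])

```text
time: 14.68
position: [0.6459, -0.2538, 0.0216]
tool_rot: [0.951, 0.309, -0.002, -0.002]
ft_force: [0.1, 0.5, -0.5]
grip_width: 0.0484
```

Emit:
drive_tool([
  [0,0,0.02,0,0,0,0.45],
  [0,0,0.01,0,0,0,0.45],
  [0,0,0.005,0,0,0,0.45],
  [0,0,0,0,0,0,0.45],
  [0,0,0,0,0,0,0.45],
])

```text
time: 15.3
position: [0.6486, -0.2553, -0.0096]
tool_rot: [0.951, 0.309, 0.0, 0.0]
ft_force: [0.1, 0.7, -1.7]
grip_width: 0.0488
```

Emit:
drive_tool([
  [0,0,0.005,0,0,0,0.45],
  [0,0,0.002,0,0,0,0.45],
  [0,0,0,0,0,0,0.45],
])

```text
time: 15.68
position: [0.6481, -0.2551, -0.017]
tool_rot: [0.951, 0.309, -0.0, -0.0]
ft_force: [-0.4, 0.1, 1.0]
grip_width: 0.0484
```

Emit:
drive_tool([
  [0,0,0,0,0,0,0.7],
  [0,0,0,0,0,0,0.7],
  [0,0,0,0,0,0,0.7],
])

```text
time: 16.05
position: [0.6483, -0.2552, -0.017]
tool_rot: [0.951, 0.309, 0.0, 0.0]
ft_force: [0.1, -0.6, -1.1]
grip_width: 0.0606
```

Emit:
drive_tool([
  [0,0,-0.02,0,0,0,0.7],
  [0,0,-0.05,0,0,0,0.7],
  [0,0,-0.05,0,0,-8,0.6],
  [0,0,0,0,0,-8,0.6],
  [0,0,0,0,0,-8,0.6],
])

```text
time: 16.68
position: [0.6491, -0.2556, 0.1061]
tool_rot: [0.865, 0.502, 0.001, 0.002]
ft_force: [-1.3, -0.5, 0.4]
grip_width: 0.0524
```

Emit:
drive_tool([
  [0.026,-0.0401,0,0,0,0,0.6],
  [0.026,-0.0401,0,0,0,0,0.6],
  [0.026,-0.0401,0,0,0,0,0.6],
  [0.026,-0.0401,0,0,0,0,0.6],
  [0.026,-0.0401,0,0,0,0,0.6],
])

```text
time: 17.3
position: [0.5396, -0.0412, 0.1045]
tool_rot: [0.866, 0.5, 0.001, 0.001]
ft_force: [0.6, 0.7, 0.4]
grip_width: 0.0521
```

Emit:
drive_tool([
  [0.026,-0.0401,0,0,0,0,0.6],
  [0.026,-0.0401,0,0,0,0,0.6],
  [0.026,-0.0401,0,0,0,0,0.6],
  [0.026,-0.0401,0,0,0,0,0.6],
  [0.026,-0.0401,0,0,0,0,0.6],
])

```text
time: 17.92
position: [0.4313, 0.172, 0.1043]
tool_rot: [0.866, 0.5, 0.001, 0.001]
ft_force: [0.7, 0.5, 0.0]
grip_width: 0.0523
```

Emit:
drive_tool([
  [0,0,0.03,0,0,0,0.6],
  [0,0,0.03,0,0,0,0.6],
  [0,0,0.02,0,0,0,0.6],
  [0,0,0,0,0,0,0.6],
  [0,0,0,0,0,0,0.6],
])

```text
time: 18.55
position: [0.4321, 0.1708, 0.024]
tool_rot: [0.866, 0.5, 0.001, 0.0]
ft_force: [0.2, 0.5, -0.0]
grip_width: 0.0523
```

Emit:
drive_tool([
  [0,0,0.025,0,0,0,0.6],
  [0,0,0.012,0,0,0,0.6],
  [0,0,0.0045,0,0,0,0.6],
  [0,0,0,0,0,0,0.6],
])

```text
time: 19.05
position: [0.4312, 0.1707, -0.0184]
tool_rot: [0.866, 0.5, 0.0, 0.0]
ft_force: [0.5, -0.3, 0.6]
grip_width: 0.0523
```

Emit:
drive_tool([
  [0,0,0,0,0,0,0.1],
  [0,0,0,0,0,0,0.1],
  [0,0,0,0,0,0,0.1],
  [0,0,0,0,0,0,0.1],
  [0,0,0,0,0,0,0.1],
], squeeze=20)

```text
time: 19.68
position: [0.4312, 0.1707, -0.0184]
tool_rot: [0.866, 0.5, 0.0, 0.0]
ft_force: [0.5, 0.5, 2.5]
grip_width: 0.0287
```

Emit:
drive_tool([
  [0,0,0,0,0,0,0.1],
  [0,0,0,0,0,0,0.1],
])

```text
time: 19.92
position: [0.4312, 0.1707, -0.0184]
tool_rot: [0.866, 0.5, 0.0, 0.0]
ft_force: [-0.2, 0.3, 6.1]
grip_width: 0.0283
```

The width has stopped at 28.3 mm with an upward force, which doesn't fit a flat nut. I'll open a little and look.

Emit:
drive_tool([
  [0,0,0,0,0,0,0.6],
  [0,0,0,0,0,0,0.6],
  [0,0,-0.05,0,0,0,0.6],
  [0,0,-0.06,0,0,0,0.6],
  [0,0,0,0,0,0,0.6],
])

```text
time: 20.55
position: [0.4341, 0.1712, 0.0948]
tool_rot: [0.866, 0.5, 0.004, 0.002]
ft_force: [0.3, 0.9, -0.7]
grip_width: 0.0522
```

Run:
```python
from h import *
S,d=robot.camera("scene");T,dt=robot.camera("top")
cv2.imwrite("pics/n4.png",np.hstack([cv2.resize(S[290:390,190:310],(480,400),interpolation=2),ortho("scene",S,.431,.171,.012,.03,320)[:320].repeat(1,0) if 0 else cv2.resize(ortho("scene",S,.431,.171,.012,.03,300),(320,400))]))
P=cloud("scene",d);z=P[...,2]
k=(np.abs(P[...,0]-.431)<.035)&(np.abs(P[...,1]-.171)<.035)&(z>.006)&(z<.04)&(d>0)
q=P[k];print(len(q),q.min(0),q.max(0),np.median(q,0))
```

```text
141 [0.4181765  0.15879937 0.00600535] [0.4416467  0.18208682 0.01558307] [0.42873573 0.17267874 0.01146737]
```

View pics/n4.png

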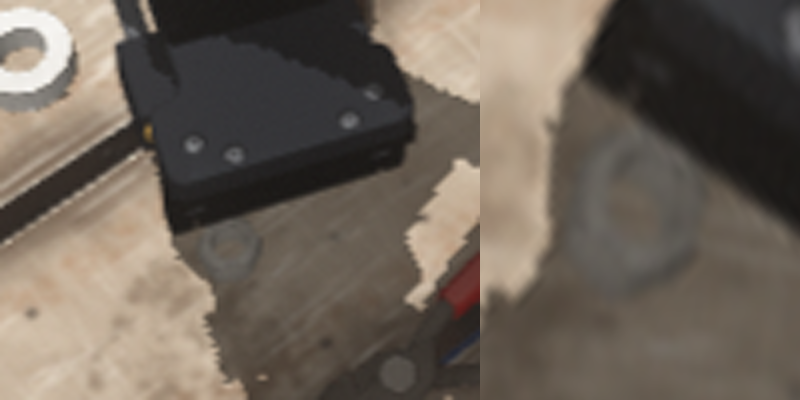

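Crop: nut a is still flat at (230,250) and barely moved; its centre is about (0.430, 0.171). I'll do the rings first and come back to it with a clear view.

Emit:
drive_tool([
  [0,0,-0.005,0,0,-10,0.8],
  [0,0,-0.005,0,0,-10,0.8],
  [0,0,0,0,0,-10,0.8],
  [-0.0022,0.0422,0,0,0,0,0.8],
  [-0.0022,0.0422,0,0,0,0,0.8],
])

```text
time: 21.28
position: [0.5146, 0.166, 0.0991]
tool_rot: [0.707, 0.707, -0.002, -0.002]
ft_force: [-0.2, -0.3, 0.8]
grip_width: 0.0695
```

Emit:
drive_tool([
  [-0.0022,0.0422,0,0,0,0,0.8],
  [0,0,0.03,0,0,0,0.8],
  [0,0,0.03,0,0,0,0.8],
  [0,0,0.02,0,0,0,0.8],
  [0,0,0,0,0,0,0.8],
])

```text
time: 21.9
position: [0.5544, 0.1636, 0.0176]
tool_rot: [0.707, 0.707, -0.003, -0.003]
ft_force: [-0.9, -0.0, -0.5]
grip_width: 0.0697
```

Run:
```python
from h import *
S,d=robot.camera("scene");T,dt=robot.camera("top");print(robot.get_obs()["position"])
cv2.imwrite("pics/n5.png",np.hstack([ortho("scene",S,.430,.171,.012,.025,400),ortho("top",T,.430,.171,.012,.025,400)]))
P=cloud("scene",d);z=P[...,2]
k=(np.abs(P[...,0]-.431)<.025)&(np.abs(P[...,1]-.171)<.025)&(z>.009)&(z<.04)&(d>0);q=P[k];print(len(q),q.min(0),q.max(0),np.median(q,0))
dt=np.load("top_d.npy");P=cloud("top",dt)
for x in np.arange(.36,.52,.02):
    k=(abs(P[...,0]-x-.01)<.01)&(P[...,1]>.2)&(P[...,1]<.32)&(P[...,2]>.045)&(dt>0);q=P[k]
    if len(q):print("hose",round(x,2),q[:,1].min().round(3),q[:,1].max().round(3),q[:,2].max().round(3))
```

```text
[0.55681543 0.16388501 0.02019157]
125 [0.41806923 0.1587295  0.00906874] [0.44321245 0.18231389 0.01528664] [0.42954142 0.17075487 0.01188971]
hose 0.4 0.303 0.318 0.05
hose 0.42 0.292 0.318 0.066
hose 0.44 0.28 0.305 0.088
hose 0.46 0.272 0.292 0.117
hose 0.48 0.271 0.286 0.173
hose 0.5 0.273 0.295 0.244
hose 0.52 0.281 0.306 0.305
```

View pics/n5.png

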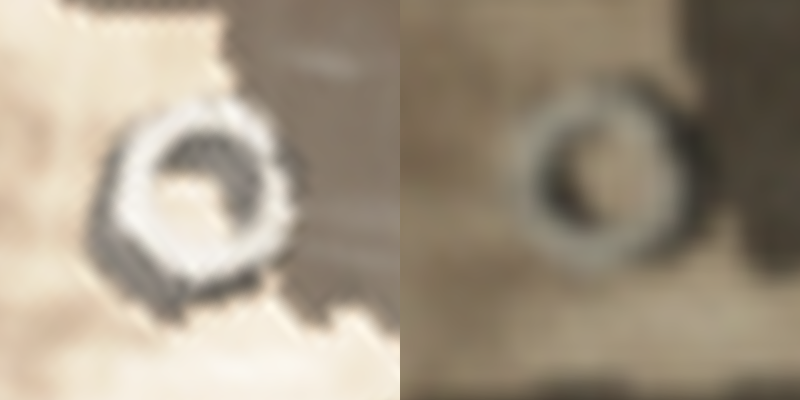

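Crop: nut a sits at about (205,190) in the left tile. Its edges look turned roughly 20-30° from what I assumed, so the jaws probably met its corners. I'll grip the low ring and meanwhile fit the nut's angle in code.

Emit:
drive_tool([
  [0,0,0.025,0,0,0,0.8],
  [0,0,0.012,0,0,0,0.8],
  [0,0,0,0,0,0,0.8],
  [0,0,0,0,0,0,0.4],
  [0,0,0,0,0,0,0.4],
])

```text
time: 22.62
position: [0.5583, 0.1641, -0.0148]
tool_rot: [0.707, 0.707, 0.001, 0.001]
ft_force: [-0.2, -0.1, 1.0]
grip_width: 0.0568
```

Emit:
drive_tool([
  [0,0,0,0,0,0,0.4],
  [0,0,0,0,0,0,0.4],
  [0,0,0,0,0,0,0.4],
  [0,0,0,0,0,0,0.4],
  [0,0,0,0,0,0,0.4],
], squeeze=30)

```text
time: 23.25
position: [0.5574, 0.164, -0.0153]
tool_rot: [0.707, 0.707, -0.0, -0.0]
ft_force: [-0.7, -0.2, 5.0]
grip_width: 0.041
```

```bash
cat > hexfit.py <<'E'
from h import *
def fit(cam,I,x,y,s=16,half=.025):
    n=400;g=ortho(cam,I,x,y,.012,half,n).astype(np.float32).mean(2);k=n/(2*half)
    yy,xx=np.mgrid[0:n,0:n];best=[]
    for a in range(0,60,5):
        th=np.radians(a+60*np.arange(6));b=-1e9
        for cx in range(160,241,8):
            for cy in range(160,241,8):
                X=-(yy-cy)/k;Y=-(xx-cx)/k
                r=np.max([X*np.cos(t)+Y*np.sin(t) for t in th],0)
                v=g[(r<.011)&(r>.0085)].mean()-g[(r>.0115)&(r<.0135)].mean()
                if v>b:b=v;c=(cx,cy)
        best.append((round(float(b),1),a,round(x-(c[1]-200)/k,4),round(y-(c[0]-200)/k,4)))
    return sorted(best)[::-1][:5]
E
python3 - <<'E'
from hexfit import *
S0=cv2.imread("pics/scene0.png");S,_=robot.camera("scene")
print("a0",fit("scene",S0,.431,.171));print("b0",fit("scene",S0,.488,-.253));print("now",fit("scene",S,.430,.171))
E
```

```text
a0 [(24.6, 25, 0.431, 0.171), (24.1, 30, 0.431, 0.171), (24.1, 20, 0.431, 0.171), (23.0, 35, 0.431, 0.171), (22.7, 15, 0.431, 0.171)]
b0 [(20.2, 50, 0.487, -0.255), (20.2, 45, 0.487, -0.255), (19.7, 55, 0.487, -0.255), (19.7, 40, 0.487, -0.255), (19.2, 0, 0.487, -0.255)]
now [(22.4, 30, 0.432, 0.17), (22.3, 25, 0.432, 0.17), (21.8, 35, 0.432, 0.17), (21.7, 20, 0.432, 0.17), (20.8, 40, 0.432, 0.17)]
```

Emit:
drive_tool([
  [0,0,0,0,0,0,0.4],
  [0,0,-0.01,0,0,0,0.4],
  [0,0,-0.02,0,0,0,0.4],
  [0,0,0,0,0,0,0.4],
  [0,0,0,0,0,0,0.4],
])

```text
time: 23.92
position: [0.5576, 0.164, 0.0141]
tool_rot: [0.707, 0.707, 0.0, 0.0]
ft_force: [-0.1, 1.0, -1.1]
grip_width: 0.0411
```

Run:
```python
from h import *
S,d=robot.camera("scene");o=robot.get_obs();print(o["position"],o["ft_force"],o["grip_width"])
P=cloud("scene",d);z=P[...,2]
k=(np.hypot(P[...,0]-.5575,P[...,1]-.164)<.03)&(z>.005)&(z<.06)&(d>0)&(S.min(2)>110);q=P[k];print(len(q),q.min(0),q.max(0),np.median(q,0))
cv2.imwrite("pics/n6.png",cv2.resize(S[250:350,150:250],(500,500),interpolation=2))
```

```text
[0.55729885 0.16392687 0.01381642] [-0.06000441  0.18156732 -0.98654594] 0.040970145046948424
147 [0.53819236 0.17154628 0.0286671 ] [0.57232898 0.18489826 0.04815438] [0.55081046 0.17960046 0.04433617]
```

View pics/n6.png

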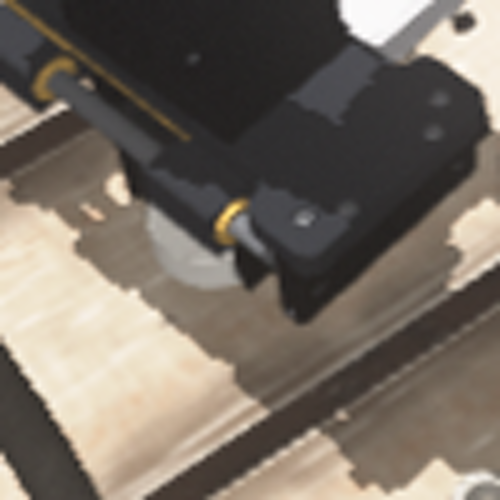

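Crop: the low ring hangs level between the fingers at (190,250), with its underside about 29 mm up.

Emit:
drive_tool([
  [0,0,-0.04,0,0,0,0.4],
  [0,0,-0.03,0,0,0,0.4],
  [-0.0307,0.0275,0,0,0,0,0.4],
  [-0.0307,0.0275,0,0,0,0,0.4],
  [-0.0307,0.0275,0,0,0,0,0.4],
])

```text
time: 24.6
position: [0.6403, 0.0711, 0.0835]
tool_rot: [0.707, 0.707, -0.0, -0.001]
ft_force: [0.5, -0.0, -1.7]
grip_width: 0.0406
```

Emit:
drive_tool([
  [0,0,0.02,0,0,0,0.4],
  [0,0,0.03,0,0,0,0.4],
  [0,0,0.02,0,0,0,0.4],
  [0,0,0.01,0,0,0,0.4],
  [0,0,0,0,0,0,0.4],
])

```text
time: 25.22
position: [0.6396, 0.0721, 0.0035]
tool_rot: [0.707, 0.707, -0.0, -0.001]
ft_force: [-0.3, 0.4, -0.6]
grip_width: 0.041
```

Emit:
drive_tool([
  [0,0,0.008,0,0,0,0.4],
  [0,0,0,0,0,0,0.4],
  [0,0,0,0,0,0,0.4],
])

```text
time: 25.6
position: [0.6404, 0.0719, -0.0032]
tool_rot: [0.707, 0.707, 0.0, 0.0]
ft_force: [-0.4, 0.1, -1.3]
grip_width: 0.0412
```

Emit:
drive_tool([
  [0,0,0.005,0,0,0,0.4],
  [0,0,0.003,0,0,0,0.4],
  [0,0,0,0,0,0,0.4],
  [0,0,0,0,0,0,0.65],
  [0,0,0,0,0,0,0.65],
])

```text
time: 26.22
position: [0.6403, 0.0719, -0.0114]
tool_rot: [0.707, 0.707, 0.0, 0.0]
ft_force: [0.5, -0.1, 0.3]
grip_width: 0.0529
```

Emit:
drive_tool([
  [0,0,0,0,0,0,0.65],
  [0,0,-0.02,0,0,0,0.65],
  [0,0,-0.04,0,0,0,0.9],
  [0,0,-0.04,0,0,0,0.9],
])

```text
time: 26.72
position: [0.6403, 0.0719, 0.0906]
tool_rot: [0.707, 0.707, 0.0, 0.0]
ft_force: [0.5, -0.1, -0.3]
grip_width: 0.0692
```

Emit:
drive_tool([
  [-0.001,-0.0386,0,0,0,0,0.9],
  [-0.001,-0.0386,0,0,0,0,0.9],
  [-0.001,-0.0386,0,0,0,0,0.9],
  [-0.001,-0.0386,0,0,0,0,0.9],
  [0,0,0,0,0,0,0.9],
])

```text
time: 27.35
position: [0.482, 0.0684, 0.0894]
tool_rot: [0.707, 0.707, -0.001, -0.001]
ft_force: [0.5, -0.9, -0.1]
grip_width: 0.0782
```

Emit:
drive_tool([
  [0,0,0.03,0,0,0,0.9],
  [0,0,0.04,0,0,0,0.9],
  [0,0,0.02,0,0,0,0.9],
  [0,0,0.008,0,0,0,0.9],
  [0,0,0,0,0,0,0.9],
])

```text
time: 27.98
position: [0.4869, 0.0679, -0.0094]
tool_rot: [0.707, 0.707, 0.0, 0.001]
ft_force: [-0.2, -0.6, -0.3]
grip_width: 0.078
```

Emit:
drive_tool([
  [0,0,0,0,0,0,0.5],
  [0,0,0,0,0,0,0.5],
  [0,0,0,0,0,0,0.5],
  [0,0,0,0,0,0,0.5],
  [0,0,0,0,0,0,0.5],
], squeeze=35)

```text
time: 28.6
position: [0.4838, 0.0681, -0.0093]
tool_rot: [0.707, 0.707, -0.001, -0.001]
ft_force: [-3.2, -0.2, 5.7]
grip_width: 0.0521
```

Emit:
drive_tool([
  [0,0,0,0,0,0,0.5],
  [0,0,-0.01,0,0,0,0.5],
  [0,0,-0.02,0,0,0,0.5],
  [0,0,-0.03,0,0,0,0.5],
  [0,0,0,0,0,0,0.5],
])

```text
time: 29.22
position: [0.4881, 0.0678, 0.0522]
tool_rot: [0.707, 0.707, 0.002, 0.002]
ft_force: [0.1, -0.2, -4.3]
grip_width: 0.0523
```

Emit:
drive_tool([
  [0,0,-0.03,0,0,0,0.5],
  [-0.0145,0.0385,0,0,0,0,0.5],
  [-0.0145,0.0385,0,0,0,0,0.5],
  [-0.0145,0.0385,0,0,0,0,0.5],
  [-0.0145,0.0385,0,0,0,0,0.5],
])

```text
time: 29.85
position: [0.6401, 0.0095, 0.0787]
tool_rot: [0.707, 0.707, -0.001, -0.001]
ft_force: [0.0, -0.5, -3.1]
grip_width: 0.0521
```

Emit:
drive_tool([
  [0,0,0.015,0,0,0,0.5],
  [0,0,0.025,0,0,0,0.5],
  [0,0,0.02,0,0,0,0.5],
  [0,0,0.01,0,0,0,0.5],
  [0,0,0,0,0,0,0.5],
])

```text
time: 30.48
position: [0.6387, 0.0102, 0.0092]
tool_rot: [0.707, 0.707, -0.001, -0.001]
ft_force: [0.1, -0.1, -2.9]
grip_width: 0.0524
```

Emit:
drive_tool([
  [0,0,0,0,0,0,0.5],
  [0,0,0,0,0,0,0.5],
])

```text
time: 30.72
position: [0.6405, 0.0098, 0.0114]
tool_rot: [0.707, 0.707, 0.001, 0.001]
ft_force: [0.1, -0.3, -3.3]
grip_width: 0.052
```

Emit:
drive_tool([
  [0,0,0.01,0,0,0,0.5],
  [0,0,0.005,0,0,0,0.5],
  [0,0,0,0,0,0,0.5],
])

```text
time: 31.1
position: [0.6389, 0.01, -0.0055]
tool_rot: [0.707, 0.707, -0.001, -0.001]
ft_force: [0.8, 0.3, -3.7]
grip_width: 0.0523
```

Emit:
drive_tool([
  [0,0,0.0015,0,0,0,0.5],
  [0,0,0,0,0,0,0.5],
])

```text
time: 31.35
position: [0.6399, 0.0098, -0.006]
tool_rot: [0.707, 0.707, 0.0, 0.0]
ft_force: [0.6, -0.1, -2.8]
grip_width: 0.0523
```

Emit:
drive_tool([
  [0,0,0.001,0,0,0,0.5],
  [0,0,0,0,0,0,0.75],
  [0,0,0,0,0,0,0.75],
  [0,0,0,0,0,0,0.75],
])

```text
time: 31.85
position: [0.6399, 0.0098, -0.0071]
tool_rot: [0.707, 0.707, 0.0, 0.0]
ft_force: [-0.0, 0.1, -0.6]
grip_width: 0.0645
```

Emit:
drive_tool([
  [0,0,-0.03,0,0,0,0.75],
  [0,0,-0.04,0,0,0,0.75],
  [0,0,-0.04,0,0,0,0.7],
  [0.0322,-0.0418,0,0,0,0,0.6],
  [0.0322,-0.0418,0,0,0,0,0.6],
])

```text
time: 32.48
position: [0.5559, 0.0746, 0.1036]
tool_rot: [0.708, 0.706, 0.001, 0.001]
ft_force: [-0.8, 0.5, 0.3]
grip_width: 0.0535
```

Emit:
drive_tool([
  [0.0322,-0.0418,0,0,0,0,0.6],
  [0.0322,-0.0418,0,0,0,0,0.6],
  [0.0322,-0.0418,0,0,0,0,0.6],
  [0,0,0.03,0,0,0,0.6],
  [0,0,0.03,0,0,0,0.6],
])

```text
time: 33.1
position: [0.4311, 0.1718, 0.0429]
tool_rot: [0.707, 0.708, 0.001, 0.001]
ft_force: [0.6, 0.1, -1.0]
grip_width: 0.0524
```

Emit:
drive_tool([
  [0,0,0.02,0,0,0,0.6],
  [0,0,0,0,0,0,0.6],
  [0,0,0,0,0,0,0.6],
])

```text
time: 33.48
position: [0.4313, 0.171, 0.0233]
tool_rot: [0.707, 0.707, 0.0, 0.0]
ft_force: [-0.2, -0.3, 0.0]
grip_width: 0.0522
```

Run:
```python
from h import *
S,d=robot.camera("scene");print(robot.get_obs()["position"])
P=cloud("scene",d);z=P[...,2]
k=(np.abs(P[...,0]-.431)<.05)&(np.abs(P[...,1]-.171)<.02)&(z>.008)&(z<.085)&(d>0);q=P[k]
for a in np.arange(.0,.08,.01):
    s=q[(q[:,2]>a)&(q[:,2]<a+.01)]
    if len(s):print(round(a,2),len(s),s.min(0).round(3),s.max(0).round(3))
I=ortho("scene",S,.61,-.08,.01,(.13,.25),800)
cv2.imwrite("pics/n7.png",np.vstack([I[:300],np.hstack([cv2.resize(S[310:390,200:310],(400,291),interpolation=2),cv2.resize(S[120:280,140:350],(400,291),interpolation=2)])]))
```

```text
[0.4315226  0.17105373 0.02359337]
0.0 15 [0.419 0.166 0.008] [0.438 0.182 0.01 ]
0.01 71 [0.418 0.166 0.01 ] [0.442 0.183 0.015]
0.04 17 [0.396 0.161 0.047] [0.465 0.182 0.05 ]
0.05 38 [0.395 0.161 0.05 ] [0.464 0.182 0.06 ]
0.06 33 [0.456 0.162 0.06 ] [0.466 0.182 0.07 ]
0.07 13 [0.456 0.166 0.07 ] [0.465 0.181 0.078]
```

View pics/n7.png

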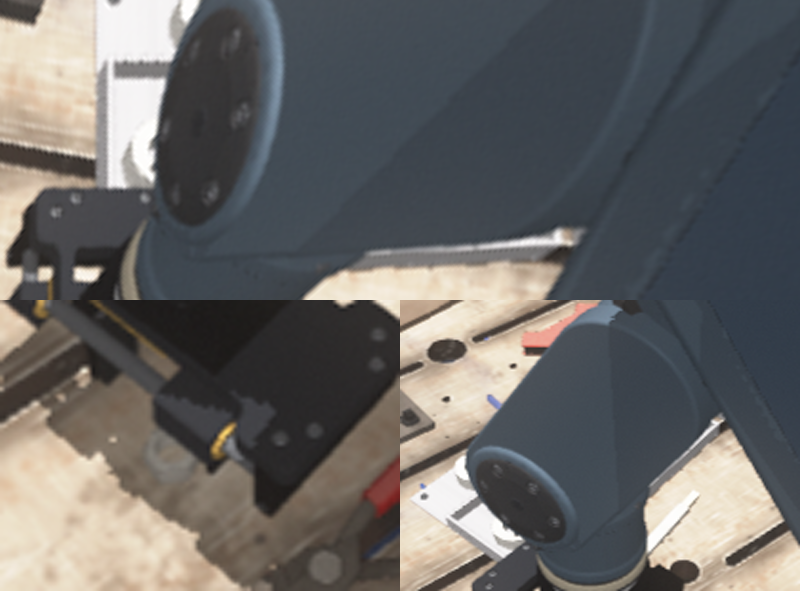

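Crop: the jaws straddle nut a, which is at (170,455) in the lower-left tile. The finger faces are at about x 0.405 and 0.457 and the nut spans 0.418-0.442. I'll descend and close gently.

Emit:
drive_tool([
  [0,0,0.025,0,0,0,0.6],
  [0,0,0.012,0,0,0,0.6],
  [0,0,0.0045,0,0,0,0.6],
  [0,0,0,0,0,0,0.6],
])

```text
time: 34.02
position: [0.4308, 0.171, -0.0185]
tool_rot: [0.707, 0.707, 0.0, 0.0]
ft_force: [-0.7, 0.3, -0.6]
grip_width: 0.0525
```

Emit:
drive_tool([
  [0,0,0,0,0,0,0.15],
  [0,0,0,0,0,0,0.15],
  [0,0,0,0,0,0,0.15],
  [0,0,0,0,0,0,0.15],
  [0,0,0,0,0,0,0.15],
], squeeze=10)

```text
time: 34.65
position: [0.4309, 0.171, -0.0184]
tool_rot: [0.707, 0.707, 0.0, 0.0]
ft_force: [-0.8, -1.2, 2.3]
grip_width: 0.0277
```

Emit:
drive_tool([
  [0,0,0,0,0,0,0.15],
  [0,0,0,0,0,0,0.15],
])

```text
time: 34.9
position: [0.4309, 0.171, -0.0185]
tool_rot: [0.707, 0.707, 0.0, 0.0]
ft_force: [0.1, -0.3, 4.5]
grip_width: 0.0279
```

Emit:
drive_tool([
  [0,0,-0.01,0,0,0,0.15],
  [0,0,-0.02,0,0,0,0.15],
  [0,0,-0.01,0,0,0,0.15],
  [0,0,0,0,0,0,0.15],
  [0,0,0,0,0,0,0.15],
])

```text
time: 35.52
position: [0.4305, 0.1709, 0.0212]
tool_rot: [0.707, 0.707, -0.0, -0.0]
ft_force: [0.0, 0.1, 0.1]
grip_width: 0.0282
```

Run:
```python
from h import *
S,d=robot.camera("scene");o=robot.get_obs();print(o["position"],o["grip_width"])
P=cloud("scene",d);z=P[...,2]
k=(np.abs(P[...,0]-.431)<.05)&(np.abs(P[...,1]-.171)<.03)&(z>.007)&(z<.085)&(d>0);q=P[k]
for a in np.arange(.0,.08,.01):
    s=q[(q[:,2]>a)&(q[:,2]<a+.01)]
    if len(s):print(round(a,2),len(s),s.min(0).round(3),s.max(0).round(3))
cv2.imwrite("pics/n8.png",cv2.resize(S[310:390,200:310],(800,582),interpolation=2))
```

```text
[0.43038744 0.17090213 0.02098885] 0.0277852846063283
0.04 31 [0.407 0.16  0.041] [0.453 0.182 0.05 ]
0.05 29 [0.407 0.16  0.05 ] [0.452 0.182 0.06 ]
0.06 24 [0.444 0.164 0.06 ] [0.453 0.182 0.07 ]
0.07 10 [0.444 0.167 0.071] [0.446 0.173 0.078]
```

View pics/n8.png

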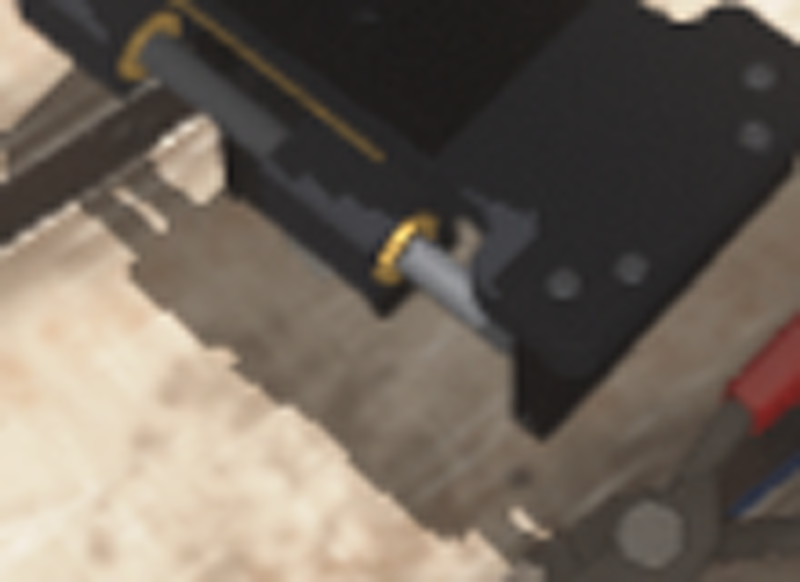

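The crop shows the two finger tips at (385,315) and (535,435), with no nut on the table between them. I'll project where a held nut should appear and look for it.

Run:
```python
from h import *
m=robot.camera_model("scene");S,d=robot.camera("scene");P=cloud("scene",d)
def pr(X):
    c=m["R"]@np.array(X)+m["t"];u,v=m["fx"]*c[0]/c[2]+m["cx"],m["fy"]*c[1]/c[2]+m["cy"];return np.round([(u-200)*7.27,(v-310)*7.27,u,v,c[2]],2)
for X in [(.4305,.171,.052),(.4305,.171,.04),(.4305,.182,.052),(.4305,.182,.04),(.418,.182,.046),(.443,.182,.046),(.4445,.171,.044),(.4165,.171,.044),(.4305,.13,.0),(.4305,.15,.012)]:
    r=pr(X);print(X,r,"seen",P[int(r[3]),int(r[2])].round(3))
z=P[...,2]
k=(P[...,0]>.36)&(P[...,0]<.56)&(P[...,1]>.05)&(P[...,1]<.24)&(z>.006)&(z<.03)&(d>0)
n,l,s,c=cv2.connectedComponentsWithStats(k.astype(np.uint8))
for i in range(1,n):
    if s[i,4]>12:q=P[l==i];print(c[i],s[i,4],q.min(0).round(3),q.max(0).round(3))
g=cv2.cvtColor(S,cv2.COLOR_BGR2GRAY)
I=np.clip(cv2.resize(S[325:380,235:290],(600,600),interpolation=2).astype(float)*2.2,0,255);cv2.imwrite("pics/n9.png",I)
```

```text
(0.4305, 0.171, 0.052) [334.97 203.36 246.08 337.97   0.78] seen [0.396 0.204 0.139]
(0.4305, 0.171, 0.04) [336.95 232.32 246.35 341.96   0.79] seen [0.392 0.208 0.138]
(0.4305, 0.182, 0.052) [298.49 239.66 241.06 342.97   0.77] seen [0.403 0.208 0.122]
(0.4305, 0.182, 0.04) [300.89 268.42 241.39 346.92   0.78] seen [0.448 0.167 0.   ]
(0.418, 0.182, 0.046) [344.23 289.97 247.35 349.89   0.77] seen [ 0.438  0.164 -0.   ]
(0.443, 0.182, 0.046) [255.77 218.76 235.18 340.09   0.78] seen [0.462 0.166 0.002]
(0.4445, 0.171, 0.044) [287.31 183.76 239.52 335.28   0.79] seen [0.406 0.207 0.136]
(0.4165, 0.171, 0.044) [386.03 262.32 253.1  346.08   0.78] seen [0.383 0.205 0.131]
(0.4305, 0.13, 0.0) [468.37 196.52 264.43 337.03   0.84] seen [0.371 0.196 0.156]
(0.4305, 0.15, 0.012) [407.03 230.79 255.99 341.75   0.82] seen [0.384 0.2   0.137]
[264.14141414 395.3030303 ] 99 [0.36  0.177 0.007] [0.368 0.224 0.015][ WARN:0@1.178] global loadsave.cpp:1063 imwrite_ Unsupported depth image for selected encoder is fallbacked to CV_8U.
```

The gripper body hides the place where the nut would be, and the table there is bare, so the nut has been lifted. I'll raise the gripper and turn it side-on to the camera.

Emit:
drive_tool([
  [0,0,-0.02,0,0,-9.75,0.15],
  [0,0,-0.02,0,0,-9.75,0.15],
  [0,0,-0.02,0,0,-9.75,0.15],
  [0,0,0,0,0,-9.75,0.15],
  [0,0,0,0,0,0,0.15],
])

```text
time: 36.25
position: [0.4305, 0.1709, 0.0811]
tool_rot: [0.432, 0.902, -0.0, -0.0]
ft_force: [-0.4, -0.3, -0.3]
grip_width: 0.0281
```

Run:
```python
from h import *
m=robot.camera_model("scene");S,d=robot.camera("scene");o=robot.get_obs();p=np.array(o["position"]);print(p,o["grip_width"],o["ft_force"])
c=m["R"]@(p+[0,0,.0228])+m["t"];u,v=int(m["fx"]*c[0]/c[2]+m["cx"]),int(m["fy"]*c[1]/c[2]+m["cy"]);print(u,v)
I=np.clip(cv2.resize(S[v-35:v+25,u-40:u+40],(800,600),interpolation=2).astype(float)*1.8,0,255).astype(np.uint8);cv2.imwrite("pics/n10.png",I)
```

```text
[0.43036161 0.17091159 0.08096081] 0.028173375409105604 [ 0.08739959  0.35285676 -0.57385584]
244 319
```

View pics/n10.png

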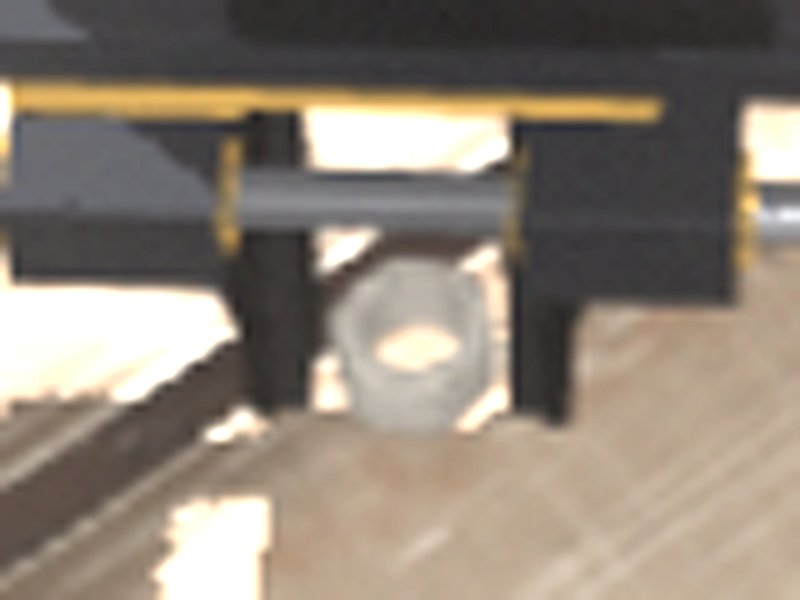

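Crop: nut a sits level between the fingers at (415,345), with its bore visible, so it is held across its corners. I'll carry it to the nut tray.

Emit:
drive_tool([
  [-0.0463,-0.0009,0,0,0,0,0.15],
  [-0.0463,-0.0009,0,0,0,0,0.15],
  [-0.0463,-0.0009,0,0,0,0,0.15],
  [-0.0463,-0.0009,0,0,0,0,0.15],
  [-0.0463,-0.0009,0,0,0,0,0.15],
])

```text
time: 36.92
position: [0.5731, -0.013, 0.0804]
tool_rot: [0.432, 0.902, -0.0, -0.001]
ft_force: [-0.6, 0.4, -0.1]
grip_width: 0.0278
```

Emit:
drive_tool([
  [-0.0463,-0.0009,0,0,0,0,0.15],
  [-0.0463,-0.0009,0,0,0,0,0.15],
  [0,0,0.02,0,0,0,0.15],
  [0,0,0.03,0,0,0,0.15],
  [0,0,0,0,0,0,0.15],
])

```text
time: 37.55
position: [0.6268, -0.0843, 0.0281]
tool_rot: [0.432, 0.902, -0.001, -0.004]
ft_force: [-0.5, -0.1, -0.8]
grip_width: 0.028
```

Emit:
drive_tool([
  [0,0,0.02,0,0,0,0.15],
  [0,0,0.015,0,0,0,0.15],
  [0,0,0.005,0,0,0,0.15],
  [0,0,0,0,0,0,0.15],
  [0,0,0,0,0,0,0.15],
])

```text
time: 38.17
position: [0.6302, -0.0851, -0.0081]
tool_rot: [0.431, 0.902, 0.0, 0.001]
ft_force: [-0.2, 0.2, 0.6]
grip_width: 0.0279
```

Emit:
drive_tool([
  [0,0,0.004,0,0,0,0.15],
  [0,0,0.002,0,0,0,0.15],
  [0,0,0,0,0,0,0.15],
  [0,0,0.001,0,0,0,0.15],
  [0,0,0,0,0,0,0.15],
])

```text
time: 38.8
position: [0.6298, -0.085, -0.0154]
tool_rot: [0.431, 0.902, 0.0, 0.0]
ft_force: [0.2, 0.1, 0.8]
grip_width: 0.0278
```

Emit:
drive_tool([
  [0,0,0,0,0,0,0.45],
  [0,0,0,0,0,0,0.45],
  [0,0,0,0,0,0,0.45],
])

```text
time: 39.17
position: [0.6296, -0.0849, -0.0158]
tool_rot: [0.431, 0.902, 0.0, -0.0]
ft_force: [0.2, -0.4, 0.5]
grip_width: 0.0384
```

Emit:
drive_tool([
  [0,0,-0.01,0,0,0,0.45],
  [0,0,-0.04,0,0,0,0.45],
  [0,0,-0.05,0,0,0,0.45],
  [0,0,-0.05,0,0,0,0.45],
  [0.05,0,-0.04,0,0,0,0.45],
])

```text
time: 39.8
position: [0.6023, -0.0494, 0.1769]
tool_rot: [0.432, 0.902, 0.001, 0.004]
ft_force: [0.9, 0.8, 0.4]
grip_width: 0.0392
```

Emit:
drive_tool([
  [-0.017,-0.0495,0,0,0,0,0.45],
  [-0.017,-0.0495,0,0,0,0,0.45],
  [-0.017,-0.0495,0,0,0,0,0.45],
  [-0.017,-0.0495,0,0,0,0,0.45],
  [-0.017,-0.0495,0,0,0,0,0.45],
])

```text
time: 40.42
position: [0.4592, -0.2701, 0.1743]
tool_rot: [0.431, 0.903, -0.0, 0.001]
ft_force: [0.7, -1.0, -0.9]
grip_width: 0.0392
```

Emit:
drive_tool([
  [-0.017,-0.0495,0,0,0,0,0.45],
  [-0.017,-0.0495,0,0,0,0,0.45],
  [-0.017,-0.0495,0,0,0,0,0.45],
  [-0.017,-0.0495,0,0,0,0,0.45],
  [0,0,0,0,0,0,0.45],
])

```text
time: 41.05
position: [0.3471, -0.4501, 0.1742]
tool_rot: [0.433, 0.901, -0.001, 0.001]
ft_force: [-0.1, 1.0, -0.5]
grip_width: 0.0393
```

Run:
```python
from h import *
print(robot.get_obs()["position"])
T,dt=robot.camera("top");S,d=robot.camera("scene")
P=cloud("top",dt);Q=cloud("scene",d)
for n,x,y,r,zl in[("nut_a",.63,-.085,.02,.009),("nut_b",.66,-.128,.02,.009),("plate",.648,-.255,.04,.007),("low",.64,.072,.03,.012),("tall",.64,.01,.03,.035)]:
    for c,A,D in(("top",P,dt),("scene",Q,d)):
        k=(np.hypot(A[...,0]-x,A[...,1]-y)<r)&(A[...,2]>zl)&(D>0);q=A[k]
        if len(q)>5:
            f=np.linalg.lstsq(np.c_[q[:,:2],np.ones(len(q))],q[:,2],rcond=None)[0]
            print(n,c,len(q),"centre",((q.min(0)+q.max(0))/2).round(3)[:2],"zmed",np.median(q[:,2]).round(3),"zmax",q[:,2].max().round(3))
I=ortho("top",T,.64,-.11,.012,(.075,.24),800);J=ortho("scene",S,.64,-.11,.012,(.075,.24),800)
cv2.imwrite("pics/f.png",np.vstack([I,J]))
```

```text
[ 0.34709839 -0.45005259  0.17418391]
nut_a top 58 centre [ 0.631 -0.084] zmed 0.014 zmax 0.018
nut_a scene 92 centre [ 0.629 -0.085] zmed 0.014 zmax 0.019
nut_b top 55 centre [ 0.658 -0.128] zmed 0.014 zmax 0.018
nut_b scene 85 centre [ 0.655 -0.129] zmed 0.014 zmax 0.019
plate top 431 centre [ 0.644 -0.251] zmed 0.011 zmax 0.015
plate scene 345 centre [ 0.64  -0.252] zmed 0.011 zmax 0.015
low top 205 centre [0.642 0.072] zmed 0.019 zmax 0.024
low scene 315 centre [0.638 0.072] zmed 0.019 zmax 0.023
tall top 381 centre [0.642 0.01 ] zmed 0.051 zmax 0.055
tall scene 592 centre [0.639 0.01 ] zmed 0.05 zmax 0.055
```

View pics/f.png

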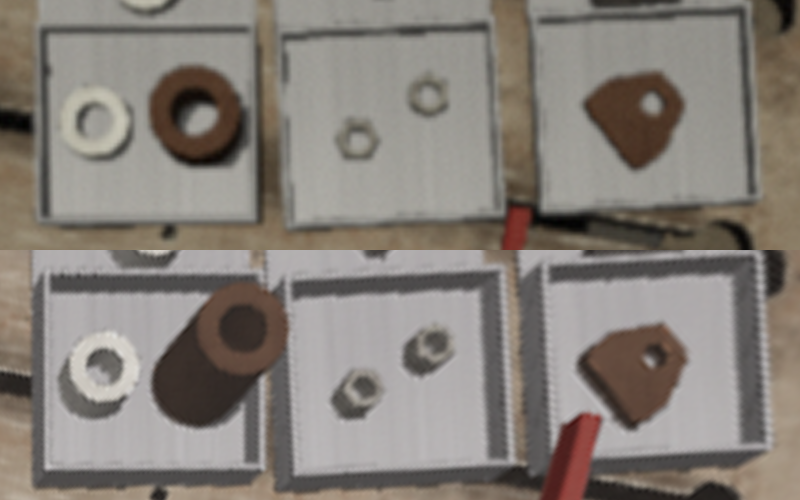

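The top half shows all five pieces flat and separate in their trays: rings at (95,122) and (197,113), nuts at (357,140) and (428,95), plate at (638,118). The heights match each piece's thickness plus the 3 mm floor, and the gripper is clear, so I'm handing in.

```bash
python3 -c "
from rig import robot
print(robot.hand_in())"
```

```text
the job is handed in; nothing more can be done
None
```

All five fittings are sorted into their trays, and I handed the job in at about 41 s of the 115 s allowed; the hand-in reports no verdict.

**Last checks:** both cameras show every piece flat, separate and wholly inside its walls. Centres are at least 20 mm inside the limits by my measurements. Top heights match lying on the tray floor:

| Piece | Tray | Top height |
|---|---|---|
| Both nuts | nuts | 14 mm (15 expected) |
| Low ring | rings | 19 mm (19 expected) |
| Tall ring | rings | 50–51 mm (51 expected) |
| Plate | plates | 11 mm (11 expected) |

The gripper is open, clear of everything and well above the table.

**What disagreed along the way:**
- **Reported tool height:** the fingertips were really about 23 mm higher than the reported TCP. My first grasp of nut b therefore closed above it. I found the offset from the depth image and by touching the table lightly (about 21 N), then corrected every later move.
- **Nut a:** the jaws stopped at 28 mm instead of 22 mm on both tries. I let go after the first. On the second the camera showed the nut level, so I carried it that way. It now lies flat in the tray.
- **Jaw readings:** the width read about 1 mm under nominal on both rings and the plate, which did not affect the grips.

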